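# Zero the haemoglobin colorimeter

### The arm

A 6-joint arm with a two-finger parallel gripper is mounted at the origin on a cart in front of the work surface, level with it; the furniture and walls round the work are solid. World frame = base frame: x ahead of the robot, y to its left, z up, the work surface at z = 0. Lengths are in m, angles in degrees, forces in N, time in s.
With the tool pointing down it reaches from about 0.325 to 0.875 m from the base axis. Payload 4.4 kg.
Tool frame: the origin (TCP) lies midway between the tips of the shut fingers; the grasp point (between the pads) lies 19 mm behind it (ctrl.grip_point_offset is the distance from the TCP to the grasp point, in m); x points along the fingers, y is the direction in which the jaws open and shut, and the axes are right-handed (so a half turn about x gives the same grasp; the last joint's range is limited). The gripper opens to 85 mm and grips with 20 to 120 N. Pads are 22 mm wide; open, the fingers measure 114 mm over their backs; the gripper's body (76 mm by 85 mm) begins 54 mm behind the grasp point. The pads swing forward as they close: fully open they stand 13 mm farther back than shut.
Start: joints at [60.705, 11.837, 88.321, -0, 79.842, -8.623], TCP at [0.203, 0.538, 0.231] pointing down, gripper open.
Joint ranges: [-156.59, 156.59], [-49.26, 127.26], [12.9, 141.05], [-63.56, 243.56], [4.71, 150.69], [-161.64, 161.64]. Speed limits (degrees/s): [159.86, 159.86, 180, 180, 180, 180].

### API

Orientations are given as a 3x3 rotation matrix whose columns are the frame's x, y, z axes.
In Python, from cell import ctrl gives the robot as it stands.
- The arm moves only by the tool drive_tool, never from a script. Its arguments are lists of equal length, an entry for each row: "offset": the shift along the tool's x, y, z in mm, a list of three; "twist": the turn, a rotation vector about the tool's x, y, z in rad, a list of three. A call has exactly 5 rows; each row is the pose to reach, as a shift and turn from the pose measured when the call began, along the tool's axes at that moment; what a row does not reach only later rows make up. A row lasts 1/10 s, in which the tool goes at most 50 mm and 8.59 degrees, less where a joint would pass 70% of its speed; a pose out of reach is approached as far as the arm can. A call with a gripper value outside its range is refused whole. "gripper" is the closure in counts, from 0 (fully open) to 255 (shut), set as the call begins (left out, the last holds). The fingers move at their own pace and stop on an object; "force" is the grip in N (left out, the last holds). Time passes only in rows, so rows that repeat a pose let the fingers close, or fill a call up. It gives the time, the measured TCP pose, the force and the opening at its end, in the units of the state.
- ctrl.get_state(): the state, without advancing time (a new reading comes with each control period).
- ctrl.grab_frame(name): name is "side" or "top" or "wrist"; returns the picture (400x640x3 uint8, red, green, blue); there is no depth.
- ctrl.get_calibration(name): a dict with "K" (3x3 intrinsics, pixels), "R" (3x3) and "t" (3): a world point X has camera coordinates R X + t; the wrist camera has in their place "mount" (4x4, takes a point from camera to tool coordinates, whose origin is the TCP and whose axes are the tool frame's). Camera axes: x right, y down, z forward; pixel columns grow to the right and rows downward; lengths in m; the calibration is good to about 2 mm. The wrist camera is an equidistant fisheye: a pixel r from the principal point sees the ray r / f radians off the axis. A picture is of the moment at which its call begins: read the wrist's pose just before it. get_calibration takes no time and is no camera call.
- ctrl.hand_in(): hands the job in, once; it reports no verdict.
The state is a dict: "time_s": time; "qpos": joint angles; "qd": joint speeds; "joint_efforts": joint torques, N m; "eef_pos": TCP position; "orientation": TCP orientation; "wrist_force": force on the tool from outside, world axes, zero at the start; "ft_torque": the same for the moment, N m; "width": finger opening in m.
Only numpy, scipy, OpenCV 4.12 (cv2) and the standard library are available. Lean on these libraries where they do the work, as an engineer would, in place of code of your own. Each camera call takes 0.05 s, during which the arm holds its last target.

### The job

Get the bench colorimeter ready and zero it on the blank that is already in its cell well: push the hinged lid of the well fully shut, and turn the big dial by pushing its pointer grip until the index line of the dial lines up with the longest line on the scale ring, the one that ends in a solid dart. Only then press the wide key all the way down, let it come back up and take the hand away. Use gentle fingertip pushes only: grip nothing, do not turn the scale ring, leave the round power key alone, and leave the bottles and the tube rack beside the instrument where they are.

Things in the scene. Friction and masses are not known exactly. Their poses are not given: they have to be found in the camera images.
- colorimeter: fixed cream box 220 (x) x 300 (y) x 85 mm high with a level grey deck; origin: centre of its underside on the desk; x points to its back, y to its left, z up; its front (-x) faces the robot, turned up to 17 degrees. On the deck: dial at the right, cell well with lid at the back left; front row from the left: wide key, flat display window, small round power key
- wavelength_dial: the dial: black skirt disc of 44.5 mm radius, 5 mm thick, turning on a vertical axis; on it stands the pointer grip, a dark bar 13 mm wide and 24 mm high that reaches 39 mm from the axis to the pointing end, 27 mm to the tail (hub radius 12.5 mm). White index line on the bar's top and over the skirt. Origin: on the axis under the skirt, 3 mm above the deck (z = 88 mm); x: pointing direction; z up
- index_mark (a point): point at the index line, 45 mm from the dial axis in the pointing direction, just off the rim of the skirt, 8 mm above the deck. A sideways push on the flank of the bar turns the dial (about 1.5 N at 30 mm from the axis); it stays where it is left. At the start it stands 0.6 to 2.4 rad counter-clockwise (seen from above) of target_line; end stops lie well beyond
- target_line (a point): inner end of the longest scale line (2.4 mm wide, a solid dart at its outer part), 45 mm from the dial axis, 8 mm above the deck; index_mark coincides with it when lined up. It is on the scale ring, a flat light-metal slip ring round the skirt, radius 68 mm, 3 mm high, a line every 8 degrees; set differently each time, stiff, must stay as set
- cell_lid (a joint): opening angle of the well's lid, rad; 0: shut flat; starts 0.95 to 1.35. The hinge lies along y of the colorimeter at the back of the well; the free edge is toward the front and swings up and back as it opens. Stiff hinge (about 1 N at the edge), soft seal: it stays where it is left and must be pushed all the way down
- lid_hinge (a point): fixed point in the middle of the lid's hinge axis, 16 mm above the deck (z = 101 mm)
- lid_edge (a point): middle of the lid's free front edge on its outer (upper) face, 80 mm from the hinge axis. The cream lid is 76 mm wide, 6 mm thick, its outer face 5 mm outside the hinge axis; a 9 mm lip sticks out beyond the edge. Shut, the outer face is 21 mm above the deck (z = 106 mm)
- zero_key (a joint): travel of the wide key, m, 0 up, 0.005 fully down; spring back, 1.2 N at first and 4.2 N when down
- zero_key_top (a point): centre of the top of the wide grey key (20 x 42 mm, long side along y, front left of the deck), 10 mm above the deck when up
- power_key (a joint): travel of the small round power key (16 mm across, front right of the deck), m, 0 up, 0.005 down; not to be pressed
- power_key_top (a point): centre of the top of the small round power key, 8 mm above the deck
- reagent_bottle: white dropper bottle with a conical tip, 41 x 41 x 118 mm, loose, standing right of the colorimeter; origin: centre of its underside
- amber_bottle: brown bottle with a white cap, 41 x 41 x 82 mm, loose, standing right of the colorimeter nearer the robot; origin: centre of its underside
- tube_rack: empty clear tube rack, 85 x 150 x 44 mm, loose, lying along the left side of the colorimeter; origin: centre of its underside

How it is judged (in metres and radians):
On the way, in this order (a step that is already met when the one before it is completed fails the run):
1. the lid is shut and the dial rests with its index on the marked line (either may be done first) (value of joint cell_lid below 0.06 rad and horizontal distance between index_mark and target_line below 0.003 m and angular speed of wavelength_dial below 0.05 rad/s and value of joint zero_key below 0.002 m), for 0.2 s.
2. the wide key is pressed down (value of joint zero_key above 0.0042 m), for 0.05 s.
At the end, for the whole second after the job is handed in: lid shut (within 0.06 rad), index on the marked line within half a scale division (3 mm at the rim, 4 degrees), wide key pressed to at least 4.2 of its 5 mm after both and up again, power key up (value of joint cell_lid below 0.06 rad and horizontal distance between index_mark and target_line below 0.003 m and value of joint each of zero_key, power_key below 0.001 m); the robot touches nothing.
It fails at once if the wide key is pressed while the lid is open or the dial is off the line (value of joint zero_key above 0.003 m and (value of joint cell_lid above 0.08 rad or horizontal distance between index_mark and target_line above 0.004 m)).
It fails at once if the round power key is pressed (value of joint power_key above 0.003 m).
It fails at once if the dial (over 15 N) or another part of the colorimeter (over 30 N) is pinched or forced (contact force between the fingers and wavelength_dial above 15 N or contact force between the fingers and colorimeter above 30 N).
It fails at once if the scale ring is turned (distance of target_line from where it was at the start of the episode above 0.003 m).
It fails at once if a bottle or the tube rack is moved or lifted (over 20 mm) (distance of any of reagent_bottle, amber_bottle, tube_rack from where it was at the start of the episode above 0.02 m).
It also fails if it takes over 64 s, if anything falls off the work surface, if the arm or the gripper's body presses on something with over 40 N, if the wrist force passes 120 N, or if a joint passes its speed limit or range.

## Working session

There is one attempt and no reset: what is moved stays moved. The work goes in short steps, Python scripts to look and compute and a tool call to move; the robot and the scene stay as the last step left them, time stands still between calls to the robot, and variables do not carry over. Pictures are saved under pics/ and viewed, and the job is handed in when it is done.

Besides the shell and the picture viewer there is one more tool, called after ">>>" by a JSON object that holds its "method" and its "body". drive_tool: Moves the arm, as the interface text tells. Its arguments: {"type":"object","properties":{"offset":{"type":"array"},"twist":{"type":"array"},"gripper":{"type":"number"},"force":{"type":"number"}},"required":["offset","twist"]}

```bash
ls; mkdir -p pics; python3 - <<'E'
from cell import ctrl
import cv2
for n in("top","side","wrist"):
    im=ctrl.grab_frame(n); cv2.imwrite(f"pics/{n}0.png",im[:,:,::-1])
    c=ctrl.get_calibration(n); print(n,c)
print(ctrl.get_state())
E
```

```text
pics
top {'K': array([[505.96452206,   0.        , 321.24153338],
       [  0.        , 505.96452206, 201.96906912],
       [  0.        ,   0.        ,   1.        ]]), 'R': array([[ 1.21238820e-01, -9.92623335e-01,  2.51279512e-04],
       [-9.68969364e-01, -1.18404656e-01, -2.16976286e-01],
       [ 2.15405477e-01,  2.60624668e-02, -9.76176843e-01]]), 't': array([-0.03228262,  0.55523296,  1.07166948])}
side {'K': array([[478.34880962,   0.        , 325.19726726],
       [  0.        , 478.34880962, 203.77718389],
       [  0.        ,   0.        ,   1.        ]]), 'R': array([[ 0.96118984, -0.27488953, -0.02344863],
       [-0.18514333, -0.57969044, -0.79352438],
       [ 0.2045386 ,  0.76706893, -0.60808652]]), 't': array([-0.54818239,  0.16259925,  1.18585474])}
wrist {'K': array([[309.70691629,   0.        , 317.10136233],
       [  0.        , 309.70691629, 203.63940714],
       [  0.        ,   0.        ,   1.        ]]), 'mount': array([[-2.76753448e-04, -3.29231781e-01,  9.44249097e-01,
        -1.41498115e-01],
       [ 9.99999853e-01, -5.30799219e-04,  1.08019627e-04,

[... 282 characters left out ...]
1.11232449e-03,
        7.98407637e+01, -8.62276691e+00]), 'qd': array([ 0.04791707, -0.10780868, -0.09726889,  0.04298674,  0.05561454,
        0.06034993]), 'joint_efforts': array([-1.83103231e-05, -3.83513153e+01, -2.92038864e+01, -3.52840334e-04,
        6.65083542e-03, -3.57431315e-05]), 'eef_pos': array([0.20271216, 0.53745906, 0.23036379]), 'orientation': array([[-8.94197491e-04,  3.53043020e-01,  9.35606662e-01],
       [-1.55463819e-03,  9.35605415e-01, -3.53044035e-01],
       [-9.99998392e-01, -1.77022094e-03, -2.87761854e-04]]), 'wrist_force': array([-0.26059166,  0.65850112, -0.05471379]), 'ft_torque': array([-0.0141444 ,  0.00958967, -0.04665471]), 'width': 0.08542942559401254}
```

View pics/top0.png

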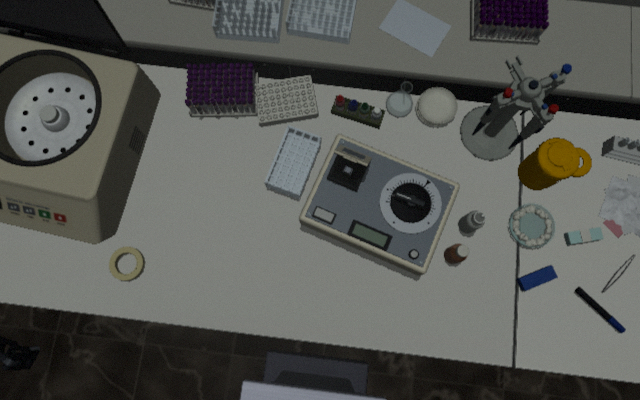

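View pics/side0.png

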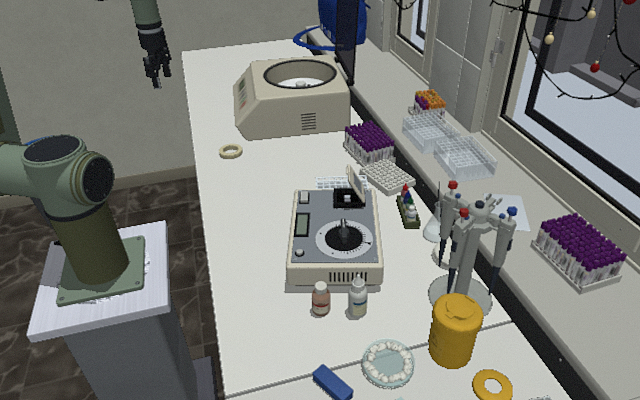

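View pics/wrist0.png

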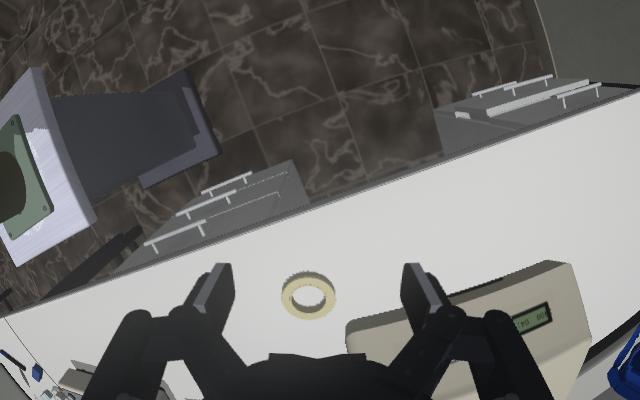

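```bash
python3 - <<'E'
import cv2
im=cv2.imread("pics/top0.png")
cv2.imwrite("pics/top0c.png",cv2.resize(im[125:280,290:490],None,fx=4,fy=3.8,interpolation=cv2.INTER_CUBIC)) 
cv2.imwrite("pics/top0d.png",cv2.resize(im[165:240,370:450],None,fx=8,fy=8,interpolation=cv2.INTER_CUBIC)) 
im=cv2.imread("pics/side0.png")
cv2.imwrite("pics/side0c.png",cv2.resize(im[160:300,270:400],None,fx=4,fy=4,interpolation=cv2.INTER_CUBIC)) 
E
```

```text
(no output)
```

View pics/top0c.png

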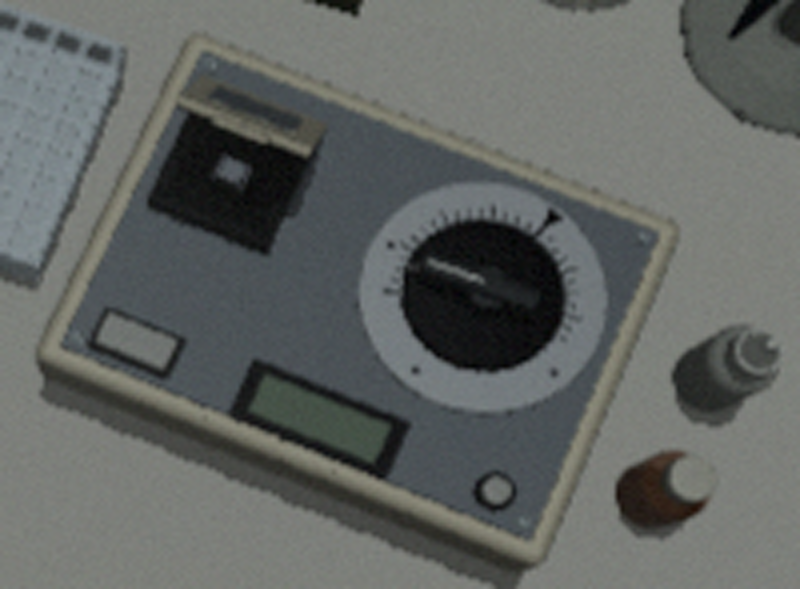

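View pics/top0d.png

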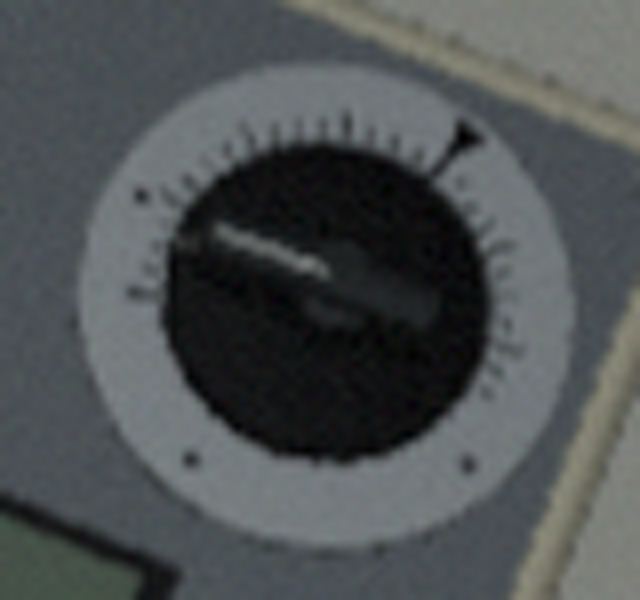

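View pics/side0c.png

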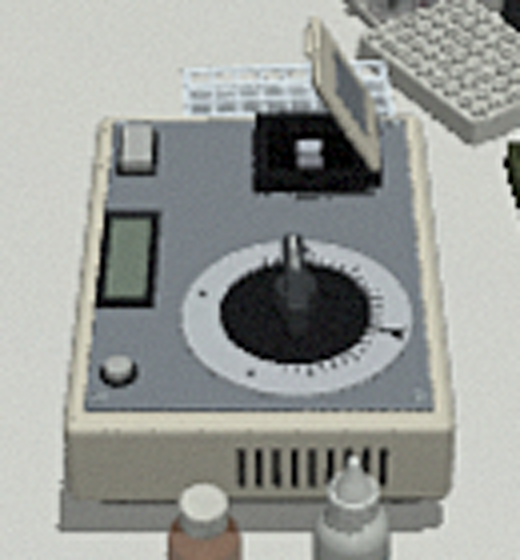

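```bash
cat > h.py <<'E'
import numpy as np, cv2
from cell import ctrl
def ray(n,uv):
    c=ctrl.get_calibration(n);K=c["K"];R=c["R"];t=c["t"]
    d=R.T@np.linalg.solve(K,[uv[0],uv[1],1.]); return -R.T@t,d
def onz(n,uv,z):
    o,d=ray(n,uv); return o+d*(z-o[2])/d[2]
def proj(n,X):
    c=ctrl.get_calibration(n); p=c["K"]@(c["R"]@np.asarray(X,float)+c["t"]); return p[:2]/p[2]
def wray(uv,P,Rt):
    c=ctrl.get_calibration("wrist");K=c["K"];M=c["mount"]
    x=(uv[0]-K[0,2])/K[0,0];y=(uv[1]-K[1,2])/K[1,1];r=np.hypot(x,y)
    d=np.array([np.sin(r)*x/r,np.sin(r)*y/r,np.cos(r)])
    return P+Rt@M[:3,3], Rt@M[:3,:3]@d
def wonz(uv,z,P,Rt):
    o,d=wray(uv,P,Rt);return o+d*(z-o[2])/d[2]
def wproj(X,P,Rt):
    c=ctrl.get_calibration("wrist");K=c["K"];M=c["mount"]
    p=M[:3,:3].T@(Rt.T@(np.asarray(X)-P)-M[:3,3]); th=np.arctan2(np.hypot(p[0],p[1]),p[2]); a=np.arctan2(p[1],p[0])
    return np.array([K[0,2]+K[0,0]*th*np.cos(a),K[1,2]+K[1,1]*th*np.sin(a)])
E
python3 - <<'E'
from h import *
np.set_printoptions(precision=4,suppress=True)
c=lambda x,y:(290+x/4,125+y/3.8)
d=lambda x,y:(370+x/8,165+y/8)
# deck screws/corners
C=[onz("top",c(*p),.085)[:2] for p in[(193,35),(680,228),(540,565),(40,358)]]
print(C); print([np.linalg.norm(C[i]-C[i-1]) for i in range(4)], np.mean(C,0))
for a,b in((3,2),(0,1)): print("yaw",np.degrees(np.arctan2(*(C[a]-C[b])[::-1]))-90)
E=[onz("top",d(*p),.088)[:2] for p in[(80,305),(573,305),(327,62),(327,548),(150,137),(505,478),(150,473),(505,137)]]
A=np.c_[2*np.array(E),np.ones(8)];s=np.linalg.lstsq(A,(np.array(E)**2).sum(1),rcond=None)[0]
ctr=s[:2];print("ring",ctr,np.sqrt(s[2]+ctr@ctr))
for nm,p,z in(("lin",(435,180),.088),("lout",(468,130),.088),("i0",(215,228),.117),("i1",(330,272),.117),("isk",(185,240),.093),("topc",(325,300),.088)):
    q=onz("top",d(*p),z)[:2];print(nm,q,np.linalg.norm(q-ctr),np.degrees(np.arctan2(*(q-ctr)[::-1])))
print("zero",onz("top",c(137,337),.095)); print("pow",onz("top",c(496,490),.093))
s=lambda x,y:(270+x/4,160+y/4)
print("zero side",onz("side",s(138,145),.095),"pow",onz("side",s(118,368),.093),"ring",onz("side",s(297,316),.088))
E
```

```text
[array([0.7099, 0.0155]), array([ 0.625 , -0.2646]), array([ 0.4216, -0.2029]), array([0.506 , 0.0758])]
[np.float64(0.21260194027123677), np.float64(0.29274941710678837), np.float64(0.21246732292897041), np.float64(0.2912464240451111)] [ 0.5656 -0.094 ]
yaw -16.84565313250789
yaw -16.87112322281213
ring [ 0.571  -0.1601] 0.06765821156115967
lin [ 0.6089 -0.1865] 0.0462143622782678 -34.8844398914523
lout [ 0.6242 -0.1944] 0.06331810821231343 -32.862183192078454
i0 [ 0.5806 -0.1241] 0.03721304300278067 75.02223108184432
i1 [ 0.5723 -0.1555] 0.00470543078454073 73.51520378814548
isk [ 0.5824 -0.1193] 0.042369263577793546 74.33872819865739
topc [ 0.5716 -0.1593] 0.0009501363835517978 53.083426273335576
zero [0.5226 0.0248 0.095 ]
pow [ 0.4596 -0.175   0.093 ]
zero side [0.5215 0.0178 0.095 ] pow [ 0.4599 -0.1822  0.093 ] ring [ 0.5717 -0.1652  0.088 ]
```

>>> {"method": "drive_tool", "body": {"offset": [[-50, 0, 0], [-100, 0, 0], [-100, -35, 35], [-100, -70, 70], [-100, -105, 105]], "twist": [[0, 0, 0], [0, 0, 0], [-0.03, 0, 0], [-0.066, 0, 0], [-0.066, 0, 0]], "gripper": 255, "force": 20}}

```text
time_s: 0.65
eef_pos: [0.2642, 0.401, 0.3307]
orientation: [[-0.0, 0.288, 0.958], [-0.001, 0.958, -0.288], [-1.0, -0.001, 0.0]]
wrist_force: [1.6, -0.8, -0.1]
width: 0.0122
```

>>> {"method": "drive_tool", "body": {"offset": [[0, -37, 32], [0, -74, 64], [0, -111, 96], [0, -148, 128], [0, -185, 160]], "twist": [[0, 0, 0], [0, 0, 0], [0, 0, 0], [0, 0, 0], [0, 0, 0]]}}

```text
time_s: 1.15
eef_pos: [0.3642, 0.1759, 0.3309]
orientation: [[0.0, 0.288, 0.958], [-0.001, 0.958, -0.288], [-1.0, -0.001, 0.001]]
wrist_force: [1.2, 0.4, 0.3]
width: -0.0002
```

>>> {"method": "drive_tool", "body": {"offset": [[0, -37, 32], [0, -74, 64], [0, -111, 96], [0, -148, 128], [0, -185, 160]], "twist": [[0, 0, 0], [0, 0, 0], [0, 0, 0], [0, 0, 0], [0, 0, 0]]}}

```text
time_s: 1.65
eef_pos: [0.4643, -0.0494, 0.331]
orientation: [[0.0, 0.289, 0.957], [-0.001, 0.957, -0.289], [-1.0, -0.001, 0.001]]
wrist_force: [1.3, 1.0, 0.9]
width: -0.0004
```

```bash
python3 - <<'E'
from h import *
s=ctrl.get_state();print(s["eef_pos"],s["orientation"].round(3),s["time_s"],s["wrist_force"])
im=ctrl.grab_frame("wrist"); cv2.imwrite("pics/w1.png",im[:,:,::-1])
E
```

```text
[ 0.46432531 -0.04936002  0.33104121] [[ 0.     0.289  0.957]
 [-0.001  0.957 -0.289]
 [-1.    -0.001  0.001]] 1.65 [1.29670407 1.01441984 0.94841754]
```

View pics/w1.png

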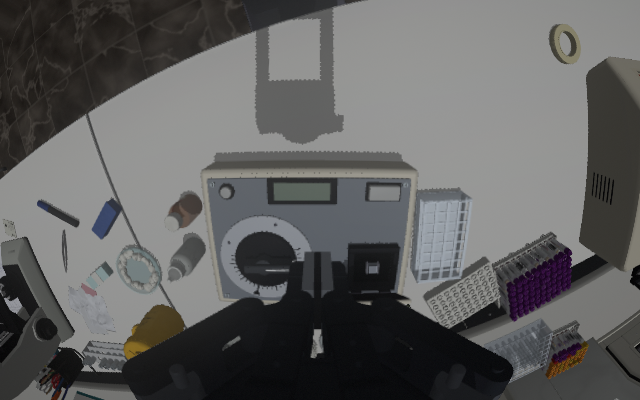

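```bash
python3 - <<'E'
import cv2
im=cv2.imread("pics/w1.png")
cv2.imwrite("pics/w1c.png",cv2.resize(im[150:310,195:425],None,fx=3.4,fy=3.4,interpolation=cv2.INTER_CUBIC)) 
E
```

```text
(no output)
```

View pics/w1c.png

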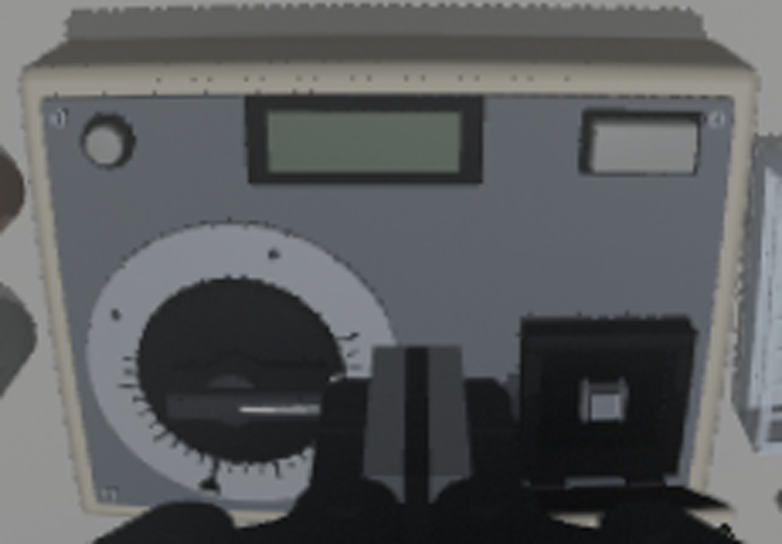

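```bash
python3 - <<'E'
from h import *
np.set_printoptions(precision=4,suppress=True)
P=np.array([.46433,-.04936,.33104]);R=np.array([[0,.289,.957],[-.001,.957,-.289],[-1,-.001,.001]])
c=lambda x,y:(195+x/3.4,150+y/3.4)
w=lambda x,y,z:wonz(c(x,y),z,P,R)[:2]
print("zero",w(645,147,.095),"pow",w(106,146,.093))
C=[w(25,70,.085),w(755,70,.085)];print("front corners",C,np.linalg.norm(C[0]-C[1]),"back R",w(88,510,.085))
E=np.array([w(*p,.088) for p in[(87,350),(228,222),(128,270),(330,262),(375,315),(110,430),(160,480),(394,345),(210,498)]])
A=np.c_[2*E,np.ones(len(E))];s=np.linalg.lstsq(A,(E**2).sum(1),rcond=None)[0]
ctr=s[:2];print("ring",ctr,np.sqrt(s[2]+ctr@ctr),np.linalg.norm(E-ctr,axis=1))
for nm,p,z in(("dart",(210,480),.088),("dart0",(213,462),.088),("i0",(320,410),.117),("i1",(240,409),.117)):
    q=w(*p,z);print(nm,q,np.linalg.norm(q-ctr),np.degrees(np.arctan2(*(q-ctr)[::-1])))
# fingertip check
print(wproj(P,P,R))
E
```

```text
zero [0.5206 0.0246] pow [ 0.4605 -0.1742]
front corners [array([ 0.4227, -0.1983]), array([0.5062, 0.0759])] 0.28664187664697793 back R [ 0.6244 -0.2597]
ring [ 0.5732 -0.1609] 0.06746978004122181 [0.0668 0.0706 0.0653 0.0673 0.0656 0.0675 0.0689 0.0679 0.0671]
dart [ 0.6201 -0.1933] 0.0570428872357811 -34.598107535978606
dart0 [ 0.6112 -0.1881] 0.04679863914727921 -35.612643787346606
i0 [ 0.5818 -0.1247] 0.03722136750327078 76.5459262600918
i1 [ 0.5728 -0.1554] 0.005475588144841221 94.08139798922146
[317.8279 267.1705]
```

>>> {"method": "drive_tool", "body": {"offset": [[0, 15, 40], [0, 30, 80], [0, 50, 120], [0, 50, 140], [0, 50, 140]], "twist": [[0, 0, 0], [0, 0, 0], [0, 0, 0], [0, 0, 0], [0, 0, 0]]}}

```text
time_s: 2.2
eef_pos: [0.6168, -0.0497, 0.3289]
orientation: [[-0.0, 0.294, 0.956], [-0.007, 0.956, -0.294], [-1.0, -0.007, 0.002]]
wrist_force: [-0.5, 0.3, -1.0]
width: 0.0
```

```bash
python3 - <<'E'
from h import *
s=ctrl.get_state();print(s["eef_pos"],s["orientation"].round(4).tolist(),s["time_s"],s["wrist_force"])
im=ctrl.grab_frame("wrist")[:,:,::-1]; cv2.imwrite("pics/w2.png",im)
cv2.imwrite("pics/w2c.png",cv2.resize(im[60:310,170:430],None,fx=3,fy=2.4,interpolation=cv2.INTER_CUBIC)) 
E
```

```text
[ 0.61680525 -0.04970901  0.32886073] [[-0.0004, 0.2943, 0.9557], [-0.0074, 0.9557, -0.2943], [-1.0, -0.0072, 0.0018]] 2.2 [-0.48684186  0.31309652 -1.03745086]
```

View pics/w2c.png

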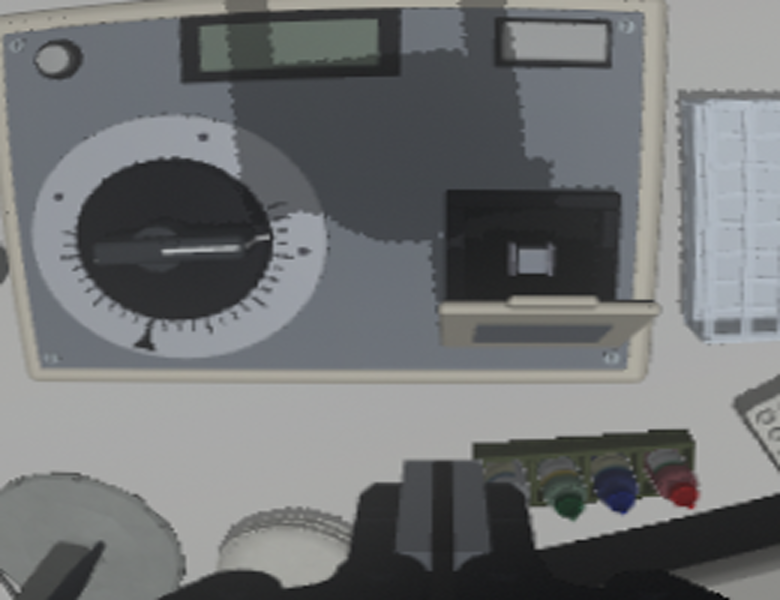

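```bash
python3 - <<'E'
from h import *
np.set_printoptions(precision=4,suppress=True)
P=np.array([.61681,-.04971,.32886]);R=np.array([[-.0004,.2943,.9557],[-.0074,.9557,-.2943],[-1,-.0072,.0018]])
c=lambda x,y:(170+x/3,60+y/2.4)
w=lambda x,y,z:wonz(c(x,y),z,P,R)[:2]
print("zero",w(558,43,.095),"pow",w(58,59,.093))
E=np.array([w(*p,.088) for p in[(33,235),(327,250),(190,115),(95,140),(75,320),(190,358),(255,338)]])
A=np.c_[2*E,np.ones(len(E))];s=np.linalg.lstsq(A,(E**2).sum(1),rcond=None)[0]
ctr=s[:2];print("ring",ctr,np.sqrt(s[2]+ctr@ctr),np.linalg.norm(E-ctr,axis=1))
E=np.array([w(*p,.093) for p in[(78,240),(272,240),(175,157),(175,322),(105,187),(245,187)]])
A=np.c_[2*E,np.ones(len(E))];s=np.linalg.lstsq(A,(E**2).sum(1),rcond=None)[0]
c2=s[:2];print("skirt",c2,np.sqrt(s[2]+c2@c2))
for cc in(ctr,c2):
  for nm,p,z in(("dart",(145,342),.088),("dart0",(152,322),.088),("i0",(240,248),.117),("i1",(163,251),.117),("isk",(270,236),.093)):
    q=w(*p,z);print(nm,q,np.linalg.norm(q-cc),np.degrees(np.arctan2(*(q-cc)[::-1])))
ya=np.radians(-16.9);ex=np.array([np.cos(ya),np.sin(ya)]);ey=np.array([-ex[1],ex[0]])
O=np.array([.5656,-.094])
f=lambda q:np.array([(q-O)@ex,(q-O)@ey])
h=[w(442,347,.101),w(640,344,.101)];print("hinge",h,[f(q) for q in h],"ring local",f(ctr),"zero",f(w(558,43,.095)))
print("well",f(w(445,190,.085)),f(w(620,192,.085)))
# lid edge candidates
for z in(.165,.17,.175,.18): 
  e=[w(440,315,z),w(657,311,z)];print(z,[f(q) for q in e],np.linalg.norm(e[0]-e[1]))
E
```

```text
zero [0.523  0.0254] pow [ 0.4621 -0.1727]
ring [ 0.5723 -0.1592] 0.06680367412384423 [0.0669 0.0677 0.068  0.0649 0.068  0.0673 0.0647]
skirt [ 0.5728 -0.1576] 0.043994683272798374
dart [ 0.6222 -0.1936] 0.06055464153008902 -34.64030596763409
dart0 [ 0.6122 -0.1857] 0.04789290532943444 -33.638013720325404
i0 [ 0.5818 -0.1238] 0.03660443667850996 75.03433514369449
i1 [ 0.5732 -0.1548] 0.004522144091690656 79.57701990244489
isk [ 0.5829 -0.1161] 0.04433161655498522 76.21393161451327
dart [ 0.6222 -0.1936] 0.061121065645734676 -36.1482841693825
dart0 [ 0.6122 -0.1857] 0.04843696558686947 -35.55201085277166
i0 [ 0.5818 -0.1238] 0.034906304178511476 75.08048158986725
i1 [ 0.5732 -0.1548] 0.0028362217108906297 82.8619879426353
isk [ 0.5829 -0.1161] 0.042634458014360214 76.29868570284765
hinge [array([ 0.6598, -0.0647]), array([0.683 , 0.0166])] [array([0.0817, 0.0554]), array([0.0801, 0.1399])] ring local [ 0.0254 -0.0604] zero [-0.0754  0.1019]
well [0.0009 0.0569] [0.0012 0.1303]
0.165 [array([0.0444, 0.0553]), array([0.0425, 0.1309])] 0.07565034001494668
0.17 [array([0.0429, 0.0553]), array([0.041 , 0.1297])] 0.074411007428043
0.175 [array([0.0414, 0.0554]), array([0.0395, 0.1285])] 0.07317167484113933
0.18 [array([0.0398, 0.0554]), array([0.038 , 0.1273])] 0.07193234225423562
```

```bash
cat > plan.py <<'E'
from h import *
from scipy.spatial.transform import Rotation as Ro
np.set_printoptions(precision=1,suppress=True)
ya=np.radians(-16.9);ex=np.array([np.cos(ya),np.sin(ya),0]);ey=np.array([-ex[1],ex[0],0]);ez=np.array([0,0,1.])
O=np.array([.5656,-.094,0])
H=.077
def L(x,y,z): return O+ex*x+ey*y+ez*z
def rows(pts,yaw=None,s=None):
    s=s or ctrl.get_state();P=s["eef_pos"];R=s["orientation"]
    print("t",round(s["time_s"],2),"tcp mm",P*1000,"local",((P-O)@ex*1000).round(1),((P-O)@ey*1000).round(1),"F",s["wrist_force"])
    Rd=np.c_[-ez,ey,ex] if yaw is None else np.c_[-ez,[-np.sin(yaw),np.cos(yaw),0],[np.cos(yaw),np.sin(yaw),0]]
    print("twist",Ro.from_matrix(R.T@Rd).as_rotvec().round(3))
    for p in pts: print((R.T@(p-P)*1000).round(1).tolist())
def lid(th,s,y=.0935):
    x=H-s*np.cos(th)+.005*np.sin(th); z=.101+s*np.sin(th)+.005*np.cos(th)
    return L(x+.011,y,z)
E
python3 - <<'E'
from plan import *
rows([L(.075,.08,.29),L(.095,.0935,.25),L(.095,.0935,.20),L(.092,.0935,.165),lid(1.25,.062)])
print()
for th in np.arange(1.25,-.01,-.125): print(round(th,2),(lid(th,.062+.01*(1.25-th)/1.25)-lid(1.25,.062))@np.c_[-ez,ey,ex]*1000)
E
```

```text
t 2.25 tcp mm [615.5 -49.4 329.3] local 34.8 57.2 F [-0.8  0.3  0.2]
twist [-0.  0.  0.]
[39.2, 23.3, 40.1]
[79.1, 37.1, 60.0]
[129.1, 37.5, 60.0]
[164.1, 37.7, 56.9]
[167.7, 37.7, 38.1]

1.25 [0. 0. 0.]
1.12 [ 1.4  0.  -7.8]
1.0 [  3.9   0.  -15.6]
0.88 [  7.3  -0.  -23. ]
0.75 [ 11.8   0.  -30.1]
0.62 [ 17.2  -0.  -36.6]
0.5 [ 23.4   0.  -42.5]
0.38 [ 30.5   0.  -47.6]
0.25 [ 38.3   0.  -51.8]
0.12 [ 46.6  -0.  -55. ]
0.0 [ 55.4   0.  -57.2]
```

>>> {"method": "drive_tool", "body": {"offset": [[20, 12, 25], [40, 25, 50], [75, 37, 62], [110, 37, 62], [125, 37, 62]], "twist": [[0, 0, 0], [0, 0, 0], [0, 0, 0], [0, 0, 0], [0, 0, 0]]}}

```text
time_s: 2.75
eef_pos: [0.6821, -0.0323, 0.1996]
orientation: [[-0.009, 0.294, 0.956], [-0.006, 0.956, -0.294], [-1.0, -0.008, -0.007]]
wrist_force: [-1.0, -0.6, -1.0]
width: 0.0
```

```bash
python3 - <<'E'
from plan import *
rows([L(.095,.0935,.165),lid(1.25,.062),lid(1.12,.063)])
im=ctrl.grab_frame("side")[:,:,::-1]; cv2.imwrite("pics/s1.png",cv2.resize(im[130:300,250:420],None,fx=3.5,fy=3.5,interpolation=cv2.INTER_CUBIC)) 
E
```

```text
t 2.75 tcp mm [682.1 -32.3 199.6] local 93.5 92.9 F [-1.  -0.6 -1. ]
twist [-0. -0.  0.]
[34.5, 0.9, 1.7]
[38.3, 0.8, -20.1]
[39.9, 0.8, -28.2]
```

View pics/s1.png

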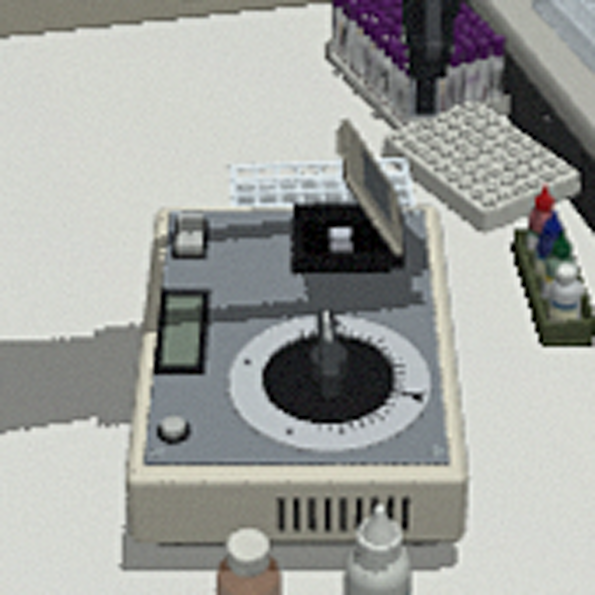

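>>> {"method": "drive_tool", "body": {"offset": [[20, 1, 2], [35, 1, 0], [38, 1, -10], [38, 1, -20], [40, 1, -28]], "twist": [[0, 0, 0], [0, 0, 0], [0, 0, 0], [0, 0, 0], [0, 0, 0]]}}

```text
time_s: 3.3
eef_pos: [0.6543, -0.0234, 0.1601]
orientation: [[-0.009, 0.294, 0.956], [-0.006, 0.956, -0.294], [-1.0, -0.008, -0.007]]
wrist_force: [-0.5, 0.5, -0.0]
width: 0.0
```

```bash
python3 - <<'E'
from plan import *
rows([lid(t,.063+.01*(1.12-t)) for t in(1,.88,.75,.62,.5,.38,.25,.12,0)])
im=ctrl.grab_frame("side")[:,:,::-1]; cv2.imwrite("pics/s2.png",cv2.resize(im[130:300,250:420],None,fx=3.5,fy=3.5,interpolation=cv2.INTER_CUBIC)) 
E
```

```text
t 3.3 tcp mm [654.3 -23.4 160.1] local 64.4 93.3 F [-0.5  0.5 -0. ]
twist [-0. -0.  0.]
[2.4, 0.2, -6.8]
[5.6, 0.2, -14.1]
[10.1, 0.2, -21.7]
[15.7, 0.2, -28.7]
[21.8, 0.2, -34.6]
[28.6, 0.3, -39.7]
[36.8, 0.3, -44.4]
[45.7, 0.4, -47.9]
[54.5, 0.4, -50.2]
```

View pics/s2.png

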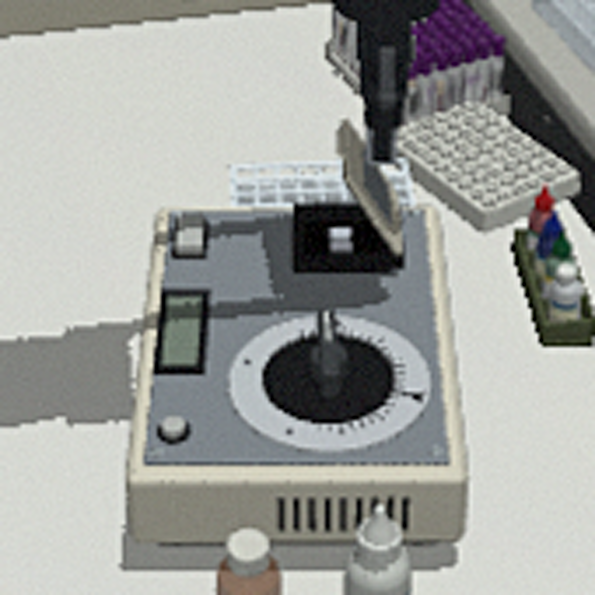

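Fingertip sits just behind the lid's outer face (pixel ~(380,155)); no contact yet. Push along the arc.

>>> {"method": "drive_tool", "body": {"offset": [[2, 0, -7], [5, 0, -14], [10, 0, -22], [15, 0, -29], [22, 0, -35]], "twist": [[0, 0, 0], [0, 0, 0], [0, 0, 0], [0, 0, 0], [0, 0, 0]]}}

```text
time_s: 3.85
eef_pos: [0.6189, -0.0125, 0.1376]
orientation: [[-0.011, 0.294, 0.956], [-0.005, 0.956, -0.294], [-1.0, -0.008, -0.009]]
wrist_force: [1.2, -0.1, 0.4]
width: 0.0001
```

>>> {"method": "drive_tool", "body": {"offset": [[4, 0, -4], [9, 0, -7], [14, 0, -10], [19, 0, -12], [23, 0, -14]], "twist": [[0, 0, 0], [0, 0, 0], [0, 0, 0], [0, 0, 0], [0, 0, 0]]}}

```text
time_s: 4.35
eef_pos: [0.6051, -0.0085, 0.1142]
orientation: [[-0.011, 0.294, 0.956], [-0.005, 0.956, -0.294], [-1.0, -0.008, -0.009]]
wrist_force: [0.2, -0.5, 0.1]
width: -0.0001
```

```bash
python3 - <<'E'
from plan import *
rows([lid(0,.071),lid(0,.075)])
im=ctrl.grab_frame("side")[:,:,::-1]; cv2.imwrite("pics/s3.png",cv2.resize(im[130:300,250:420],None,fx=3.5,fy=3.5,interpolation=cv2.INTER_CUBIC)) 
E
```

```text
t 4.35 tcp mm [605.1  -8.5 114.2] local 12.9 93.3 F [ 0.2 -0.5  0.1]
twist [-0. -0.  0.]
[8.1, 0.3, 4.2]
[8.2, 0.3, 0.2]
```

View pics/s3.png

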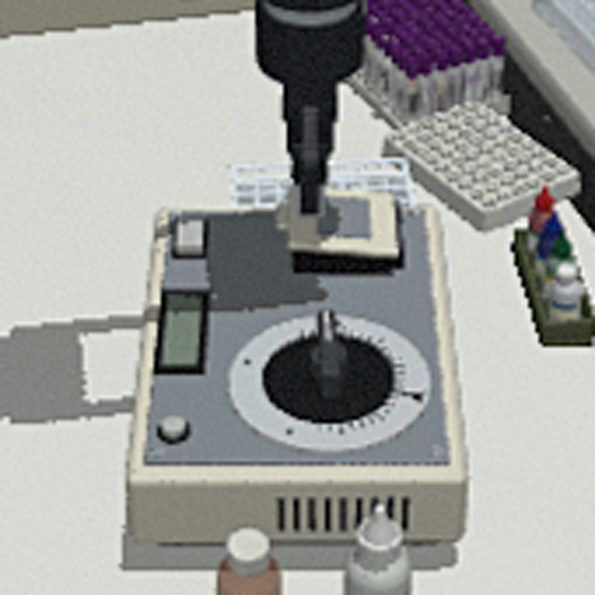

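>>> {"method": "drive_tool", "body": {"offset": [[2, 0, 0], [4, 0, 0], [6, 0, 0], [7, 0, 0], [8, 0, 0]], "twist": [[0, 0, 0], [0, 0, 0], [0, 0, 0], [0, 0, 0], [0, 0, 0]]}}

```text
time_s: 4.9
eef_pos: [0.6041, -0.0083, 0.1059]
orientation: [[-0.013, 0.294, 0.956], [-0.005, 0.956, -0.294], [-1.0, -0.009, -0.011]]
wrist_force: [-3.6, 0.2, 6.2]
width: -0.0
```

>>> {"method": "drive_tool", "body": {"offset": [[0.5, 0, 0], [0.5, 0, 0], [1, 0, 0], [1, 0, 0], [1, 0, 0]], "twist": [[0, 0, 0], [0, 0, 0], [0, 0, 0], [0, 0, 0], [0, 0, 0]]}}

```text
time_s: 5.4
eef_pos: [0.6041, -0.0083, 0.1059]
orientation: [[-0.013, 0.294, 0.956], [-0.005, 0.956, -0.294], [-1.0, -0.009, -0.011]]
wrist_force: [-3.9, 0.8, 6.6]
width: -0.0
```

>>> {"method": "drive_tool", "body": {"offset": [[1, 0, 0], [2, 0, 0], [2, 0, 0], [2, 0, 0], [2, 0, 0]], "twist": [[0, 0, 0], [0, 0, 0], [0, 0, 0], [0, 0, 0], [0, 0, 0]]}}

```text
time_s: 5.9
eef_pos: [0.6042, -0.0083, 0.1058]
orientation: [[-0.013, 0.294, 0.956], [-0.005, 0.956, -0.294], [-1.0, -0.009, -0.011]]
wrist_force: [-5.1, 1.2, 10.0]
width: 0.0003
```

```bash
cat >> plan.py <<'E'
D=np.array([.5725,-.1600])
u=lambda a:np.array([np.cos(np.radians(a)),np.sin(np.radians(a))])
def dl(a,r=.030,h=.0175,z=.102):
    q=D+r*u(a)+h*u(a+90); return np.r_[q,z]
E
python3 - <<'E'
from plan import *
rows([dl(75,h=.027,z=.15),dl(75,h=.027,z=.102)])
E
```

```text
t 5.9 tcp mm [604.2  -8.3 105.8] local 12.0 93.2 F [-5.1  1.2 10. ]
twist [-0. -0.  0.]
[-43.0, -125.7, -14.2]
[5.0, -125.3, -13.7]
```

>>> {"method": "drive_tool", "body": {"offset": [[-40, 0, 0], [-43, -45, -5], [-43, -90, -10], [-43, -125, -14], [-30, -125, -14]], "twist": [[0, 0, 0], [0, 0, 0], [0, 0, 0], [0, 0, 0], [0, 0, 0]]}}

```text
time_s: 6.4
eef_pos: [0.555, -0.128, 0.1388]
orientation: [[-0.008, 0.298, 0.954], [-0.009, 0.954, -0.298], [-1.0, -0.011, -0.005]]
wrist_force: [-0.0, 1.0, 0.3]
width: -0.0001
```

```bash
python3 - <<'E'
from plan import *
rows([dl(75,h=.027,z=.102)])
for n in("side","top"):
  im=ctrl.grab_frame(n)[:,:,::-1]; c=im[130:300,250:420] if n=="side" else im[125:280,310:480]
  cv2.imwrite(f"pics/{n}4.png",cv2.resize(c,None,fx=3.5,fy=3.5,interpolation=cv2.INTER_CUBIC)) 
E
```

```text
t 6.4 tcp mm [ 555.  -128.   138.8] local -0.3 -35.6 F [-0.   1.   0.3]
twist [-0. -0.  0.]
[36.7, 3.9, -1.7]
```

View pics/side4.png

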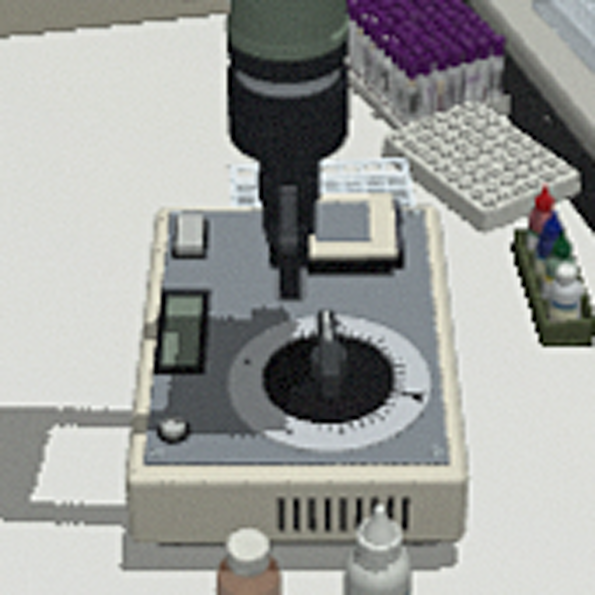

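View pics/top4.png

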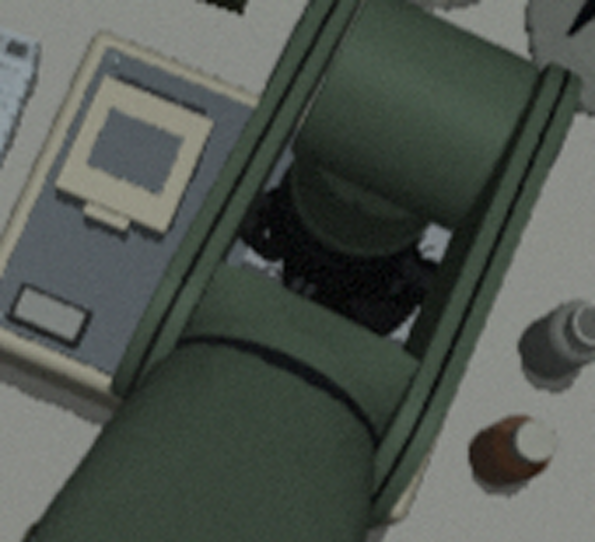

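>>> {"method": "drive_tool", "body": {"offset": [[20, 4, -2], [36, 4, -2], [36, 4, -2], [36, 4, -2], [36, 4, -2]], "twist": [[0, 0, 0], [0, 0, 0], [0, 0, 0], [0, 0, 0], [0, 0, 0]]}}

```text
time_s: 7.0
eef_pos: [0.5528, -0.119, 0.0999]
orientation: [[-0.014, 0.295, 0.955], [-0.004, 0.956, -0.295], [-1.0, -0.008, -0.012]]
wrist_force: [0.7, 0.0, 0.2]
width: -0.0001
```

```bash
cat >> plan.py <<'E'
def hh(a):
    t=np.radians(a+90+16.9); return .0065+.011*abs(np.cos(t))+.010*abs(np.sin(t))
E
python3 - <<'E'
from plan import *
A=[75,70,65,60,55,50,45,40,35,30,25,20,15,10,5,0,-5,-10,-15,-20,-25,-30]
rows([dl(a,h=hh(a)) for a in A])
E
```

```text
t 7.0 tcp mm [ 552.8 -119.    99.9] local -5.0 -27.7 F [0.7 0.  0.2]
twist [-0. -0.  0.]
[-2.2, -4.1, 12.0]
[-2.3, -2.5, 14.4]
[-2.3, -1.1, 16.4]
[-2.3, 0.2, 18.6]
[-2.4, 1.3, 21.0]
[-2.4, 2.2, 23.6]
[-2.5, 2.9, 26.4]
[-2.5, 3.3, 29.4]
[-2.5, 3.4, 32.5]
[-2.6, 3.1, 35.7]
[-2.6, 2.5, 38.9]
[-2.6, 1.6, 42.1]
[-2.7, 0.2, 45.2]
[-2.7, -1.5, 48.3]
[-2.7, -3.7, 51.2]
[-2.7, -6.1, 53.9]
[-2.7, -8.9, 56.3]
[-2.7, -12.0, 58.5]
[-2.7, -15.4, 60.3]
[-2.7, -17.8, 61.7]
[-2.7, -19.7, 63.1]
[-2.7, -21.8, 64.3]
```

>>> {"method": "drive_tool", "body": {"offset": [[-2, -4, 10], [-2, -2, 15], [-2, 0, 20], [-2, 2, 24], [-2, 3, 29]], "twist": [[0, 0, 0], [0, 0, 0], [0, 0, 0], [0, 0, 0], [0, 0, 0]]}}

```text
time_s: 7.5
eef_pos: [0.5815, -0.1244, 0.1013]
orientation: [[-0.015, 0.295, 0.955], [-0.003, 0.956, -0.295], [-1.0, -0.008, -0.013]]
wrist_force: [-2.7, 0.1, 0.3]
width: 0.0001
```

```bash
python3 - <<'E'
from plan import *
A=[40,35,30,25,20,15,10,5,0,-5,-10,-15,-20,-25,-30]
rows([dl(a,h=hh(a)) for a in A])
im=ctrl.grab_frame("side")[:,:,::-1]; c=im[200:300,280:400]
cv2.imwrite(f"pics/s5.png",cv2.resize(c,None,fx=5,fy=5,interpolation=cv2.INTER_CUBIC)) 
E
```

```text
t 7.5 tcp mm [ 581.5 -124.4  101.3] local 24.0 -24.5 F [-2.7  0.1  0.3]
twist [-0. -0.  0.]
[-0.7, 0.0, 0.4]
[-0.7, 0.1, 3.5]
[-0.8, -0.2, 6.7]
[-0.8, -0.8, 9.9]
[-0.8, -1.7, 13.1]
[-0.9, -3.1, 16.2]
[-0.9, -4.8, 19.3]
[-0.9, -7.0, 22.2]
[-0.9, -9.4, 24.9]
[-0.9, -12.2, 27.3]
[-0.9, -15.3, 29.5]
[-0.9, -18.7, 31.3]
[-0.9, -21.1, 32.7]
[-0.9, -23.0, 34.1]
[-0.9, -25.1, 35.3]
```

View pics/s5.png

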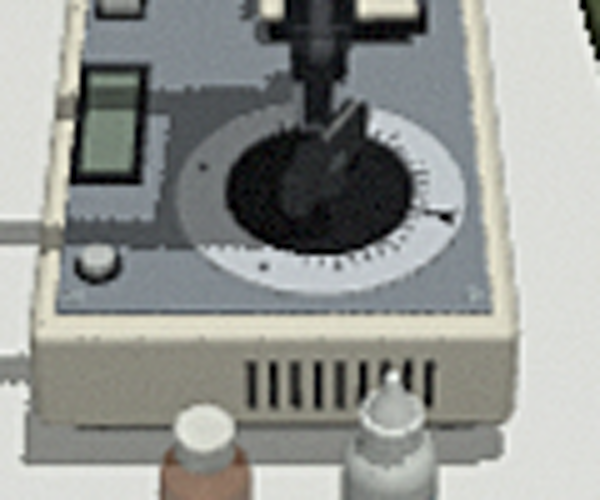

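Dial turning as planned (pointer now at ~(355,110)). Continue.

>>> {"method": "drive_tool", "body": {"offset": [[-1, 0, 5], [-1, -1, 10], [-1, -2, 14], [-1, -4, 18], [-1, -6, 21]], "twist": [[0, 0, 0], [0, 0, 0], [0, 0, 0], [0, 0, 0], [0, 0, 0]]}}

```text
time_s: 8.05
eef_pos: [0.6015, -0.1367, 0.1024]
orientation: [[-0.012, 0.295, 0.956], [-0.004, 0.956, -0.295], [-1.0, -0.007, -0.011]]
wrist_force: [-1.2, 1.8, -0.2]
width: -0.0001
```

```bash
python3 - <<'E'
from plan import *
A=[10,5,0,-5,-10,-15,-20,-25,-30,-34]
rows([dl(a,h=hh(a)) for a in A])
im=ctrl.grab_frame("side")[:,:,::-1]; c=im[200:300,280:400]
cv2.imwrite(f"pics/s6.png",cv2.resize(c,None,fx=5,fy=5,interpolation=cv2.INTER_CUBIC)) 
E
```

```text
t 8.05 tcp mm [ 601.5 -136.7  102.4] local 46.8 -30.5 F [-1.2  1.8 -0.2]
twist [-0. -0.  0.]
[0.4, 1.1, -3.5]
[0.4, -1.1, -0.6]
[0.4, -3.5, 2.1]
[0.4, -6.3, 4.6]
[0.4, -9.4, 6.7]
[0.4, -12.8, 8.5]
[0.4, -15.2, 10.0]
[0.4, -17.1, 11.3]
[0.4, -19.2, 12.6]
[0.4, -21.0, 13.5]
```

View pics/s6.png

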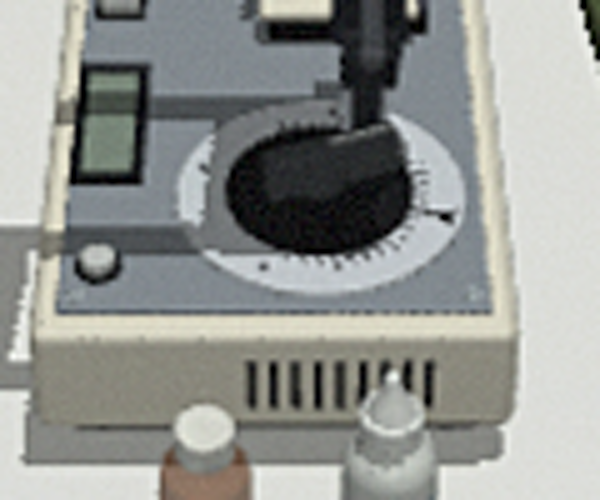

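>>> {"method": "drive_tool", "body": {"offset": [[0, -5, 4], [0, -9, 7], [0, -13, 9], [0, -16, 11], [0, -18, 12]], "twist": [[0, 0, 0], [0, 0, 0], [0, 0, 0], [0, 0, 0], [0, 0, 0]]}}

```text
time_s: 8.6
eef_pos: [0.6085, -0.1587, 0.1027]
orientation: [[-0.01, 0.295, 0.955], [-0.005, 0.955, -0.295], [-1.0, -0.008, -0.008]]
wrist_force: [-0.5, 1.8, -0.3]
width: 0.0003
```

```bash
python3 - <<'E'
from plan import *
A=[-20,-24,-28,-32,-34]
rows([dl(a,h=hh(a)) for a in A])
im=ctrl.grab_frame("side")[:,:,::-1]; c=im[210:280,300:390]
cv2.imwrite(f"pics/s7.png",cv2.resize(c,None,fx=8,fy=8,interpolation=cv2.INTER_CUBIC)) 
E
```

```text
t 8.6 tcp mm [ 608.5 -158.7  102.7] local 59.9 -49.4 F [-0.5  1.8 -0.3]
twist [-0. -0.  0.]
[0.7, 3.7, -3.2]
[0.7, 2.2, -2.1]
[0.7, 0.6, -1.1]
[0.7, -1.2, -0.2]
[0.7, -2.1, 0.3]
```

View pics/s7.png

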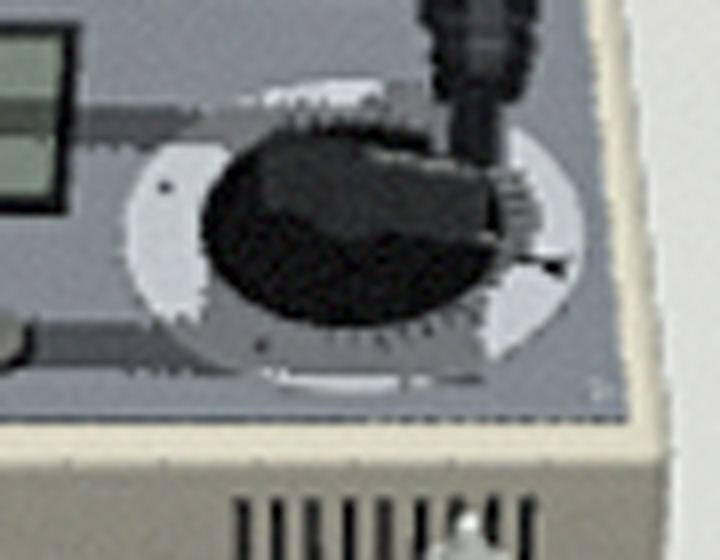

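>>> {"method": "drive_tool", "body": {"offset": [[0, 6, 0], [-40, 12, 10], [-80, 20, 30], [-120, 30, 40], [-130, 30, 50]], "twist": [[0, 0, 0], [0, 0, 0], [0, 0, 0], [0, 0, 0], [0, 0, 0]]}}

```text
time_s: 9.15
eef_pos: [0.671, -0.1447, 0.24]
orientation: [[0.003, 0.294, 0.956], [-0.01, 0.956, -0.294], [-1.0, -0.009, 0.005]]
wrist_force: [0.8, -0.1, 1.3]
width: -0.0003
```

```bash
python3 - <<'E'
from plan import *
s=ctrl.get_state();np.save("s8.npy",np.c_[s["eef_pos"],s["orientation"]])
rows([])
im=ctrl.grab_frame("wrist")[:,:,::-1];cv2.imwrite("pics/w8.png",im)
cv2.imwrite("pics/w8c.png",cv2.resize(im[140:290,190:350],None,fx=5,fy=4,interpolation=cv2.INTER_CUBIC))
E
```

```text
t 9.15 tcp mm [ 671.  -144.7  240. ] local 115.6 -17.8 F [ 0.8 -0.1  1.3]
twist [-0.  0.  0.]
```

View pics/w8.png

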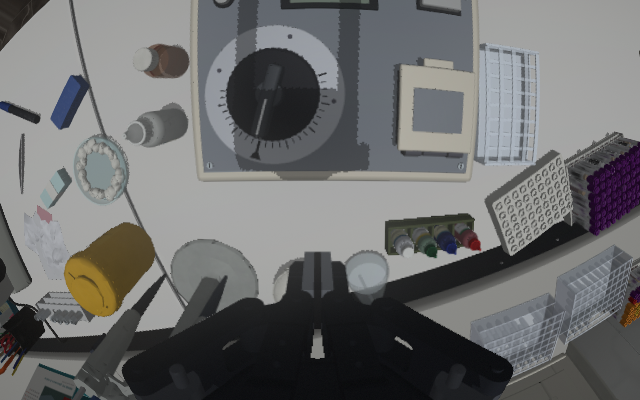

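View pics/w8c.png

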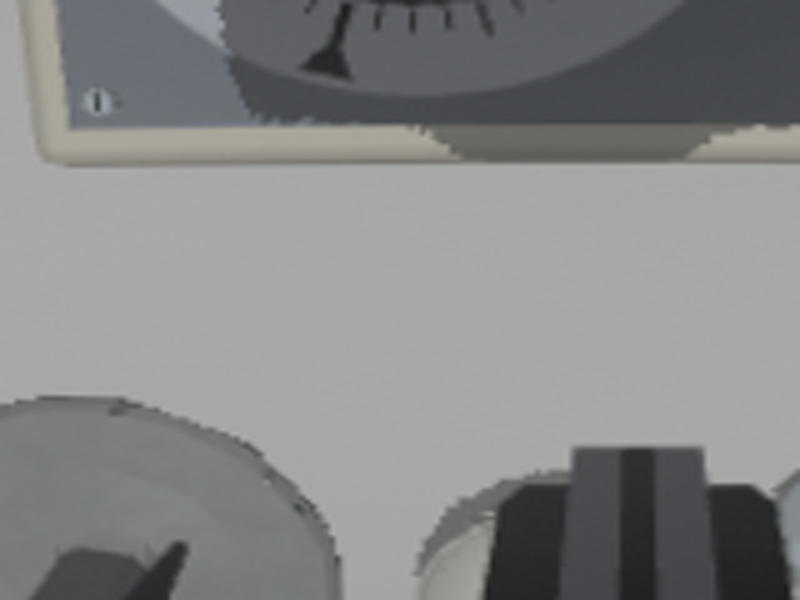

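```bash
python3 - <<'E'
import cv2
im=cv2.imread("pics/w8.png")
cv2.imwrite("pics/w8d.png",cv2.resize(im[30:175,200:350],None,fx=5,fy=4,interpolation=cv2.INTER_CUBIC))
cv2.imwrite("pics/w8e.png",cv2.resize(im[80:165,230:310],None,fx=9,fy=7,interpolation=cv2.INTER_CUBIC))
E
```

```text
(no output)
```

View pics/w8d.png

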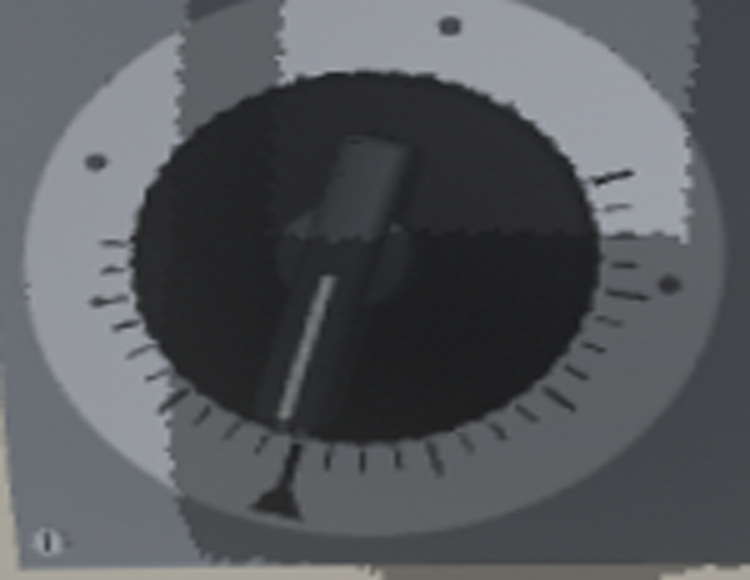

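View pics/w8e.png

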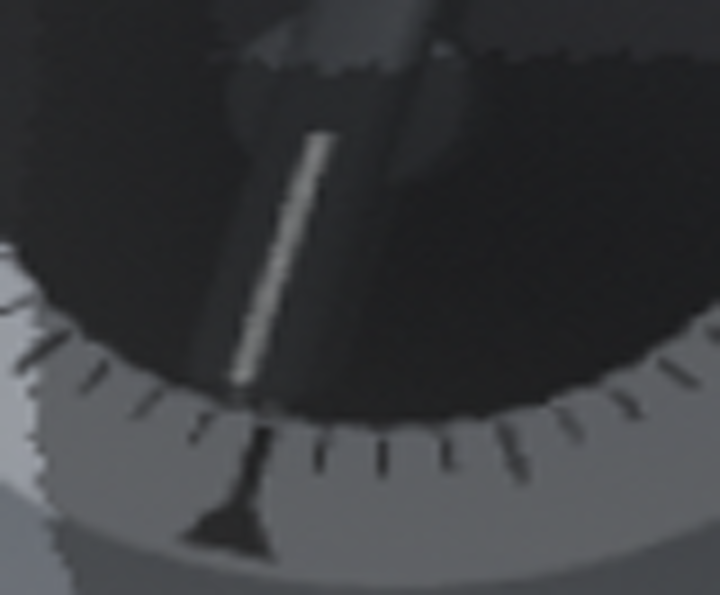

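```bash
cat > meas.py <<'E'
from plan import *
def meas(S,f,ring,skirt,pts):
    P,R=S[:,0],S[:,1:]
    w=lambda p,z:wonz(f(*p),z,P,R)[:2]
    def fit(ps,z):
        E=np.array([w(p,z) for p in ps]);s=np.linalg.lstsq(np.c_[2*E,np.ones(len(E))],(E**2).sum(1),rcond=None)[0];return s[:2],np.sqrt(s[2]+s[:2]@s[:2])
    c=[]
    for ps,z in((ring,.088),(skirt,.093)):
        if ps: q,r=fit(ps,z);c.append(q);print("ctr",(q*1000).round(1),"r",(r*1000).round(1))
    for cc in c+[D]:
        for nm,p,z in pts:
            q=w(p,z);print(nm,(q*1000).round(1),"r",(np.linalg.norm(q-cc)*1000).round(1),"az",np.degrees(np.arctan2(*(q-cc)[::-1])).round(2))
    d={nm:w(p,z) for nm,p,z in pts}
    return d
E
python3 - <<'E'
from meas import *
f=lambda x,y:(200+x/5,30+y/4)
d=meas(np.load("s8.npy"),f,[(24,265),(725,275),(380,537),(100,445),(600,470),(60,150),(70,395),(185,505),(700,360)],[(133,260),(600,260),(370,70),(370,440),(190,150),(545,145),(200,395),(540,395)],
 [("dart",(278,505),.088),("dart0",(296,448),.088),("i0",(284,415),.117),("i1",(330,278),.117),("iskirt",(304,435),.093)])
for a,b in(("dart0","dart"),("i1","i0")):
    v=d[b]-d[a];print(a,np.degrees(np.arctan2(v[1],v[0])),np.linalg.norm(v))
E
```

```text
ctr [ 573.7 -160.1] r 67.2
ctr [ 573.4 -159. ] r 43.8
dart [ 623.7 -194.5] r 60.7 az -34.57
dart0 [ 611.6 -186.4] r 46.1 az -34.82
i0 [ 601.9 -179.3] r 34.1 az -34.36
i1 [ 576.4 -162.2] r 3.4 az -38.82
iskirt [ 608.7 -182.8] r 41.7 az -32.92
dart [ 623.7 -194.5] r 61.5 az -35.21
dart0 [ 611.6 -186.4] r 47.0 az -35.65
i0 [ 601.9 -179.3] r 34.9 az -35.49
i1 [ 576.4 -162.2] r 4.3 az -47.02
iskirt [ 608.7 -182.8] r 42.6 az -33.87
dart [ 623.7 -194.5] r 61.7 az -33.99
dart0 [ 611.6 -186.4] r 47.2 az -34.05
i0 [ 601.9 -179.3] r 35.1 az -33.35
i1 [ 576.4 -162.2] r 4.4 az -29.74
iskirt [ 608.7 -182.8] r 42.8 az -32.13
dart0 -33.78750224444887 0.014579886643384953
i1 -33.874293454981824 0.030714924940706743
```

```bash
python3 - <<'E'
from h import *
im=ctrl.grab_frame("side")[:,:,::-1]
cv2.imwrite("pics/s9.png",cv2.resize(im[205:285,300:385],None,fx=8,fy=7,interpolation=cv2.INTER_CUBIC)) 
E
```

```text
(no output)
```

View pics/s9.png

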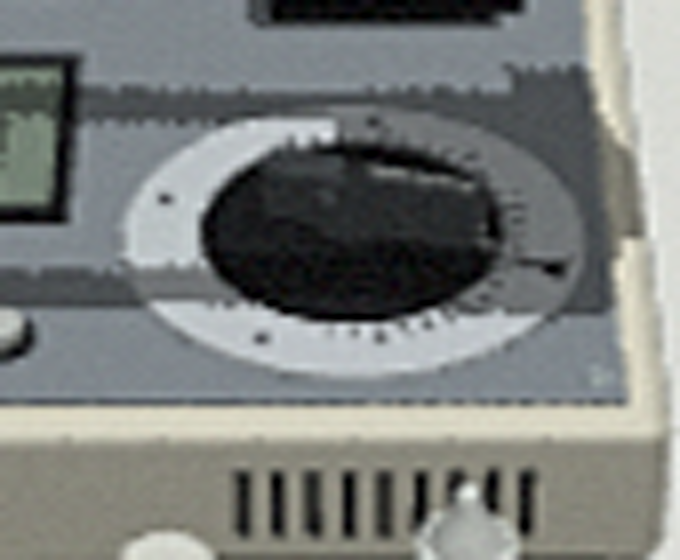

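```bash
python3 - <<'E'
from h import *
f=lambda p:(300+p[0]/8,205+p[1]/7)
w=lambda p,z:onz("side",f(p),z)[:2]
def fit(ps,z):
    E=np.array([w(p,z) for p in ps]);s=np.linalg.lstsq(np.c_[2*E,np.ones(len(E))],(E**2).sum(1),rcond=None)[0];return s[:2],np.sqrt(s[2]+s[:2]@s[:2])
c,r=fit([(122,240),(585,240),(350,103),(350,377),(170,162),(540,165),(165,320),(530,325)],.088);print(c,r)
for n,p,z in(("l0",(517,259),.088),("l1",(555,267),.088),("sk",(485,237),.093),("b1",(475,187),.117),("b0",(375,168),.117)):
    q=w(p,z)-c;print(n,w(p,z),np.linalg.norm(q),np.degrees(np.arctan2(q[1],q[0])))
q=w((475,187),.117)-w((375,168),.117);print(np.degrees(np.arctan2(q[1],q[0])))
q=w((555,267),.088)-w((517,259),.088);print(np.degrees(np.arctan2(q[1],q[0])))
E
```

```text
[ 0.57181552 -0.16319741] 0.06775540498948543
l0 [ 0.61372296 -0.18934789] 0.049397176058410604 -31.964393853077894
l1 [ 0.62287551 -0.196359  ] 0.060883606678808405 -33.002245562157405
sk [ 0.60653345 -0.18147847] 0.03923686782846665 -27.769477477498807
b1 [ 0.6025239  -0.18270359] 0.03637987239143769 -32.4240084572342
b0 [ 0.57815927 -0.16496081] 0.006584270818117597 -15.534549719962486
-36.06281562564244
-37.45314171374966
```

>>> {"method": "drive_tool", "body": {"offset": [[20, -5, -10], [40, -10, -20], [60, -12, -22], [80, -12, -22], [80, -12, -22]], "twist": [[0, 0, 0], [0, 0, 0], [0, 0, 0], [0, 0, 0], [0, 0, 0]]}}

```text
time_s: 9.75
eef_pos: [0.6406, -0.15, 0.1506]
orientation: [[-0.012, 0.295, 0.955], [-0.006, 0.955, -0.295], [-1.0, -0.009, -0.01]]
wrist_force: [-0.2, -0.4, -0.4]
width: -0.0001
```

```bash
python3 - <<'E'
from plan import *
s=ctrl.get_state();np.save("s10.npy",np.c_[s["eef_pos"],s["orientation"]])
rows([])
im=ctrl.grab_frame("wrist")[:,:,::-1];cv2.imwrite("pics/w10.png",im)
p=wproj(np.r_[D,.09],s["eef_pos"],s["orientation"]).astype(int);print(p)
x,y=max(p[0]-80,0),max(p[1]-70,0);print(x,y)
cv2.imwrite("pics/w10c.png",cv2.resize(im[y:y+145,x:x+190],None,fx=4,fy=4,interpolation=cv2.INTER_CUBIC))
E
```

```text
t 9.75 tcp mm [ 640.6 -150.   150.6] local 88.1 -31.8 F [-0.2 -0.4 -0.4]
twist [-0. -0.  0.]
[273 135]
193 65
```

View pics/w10c.png

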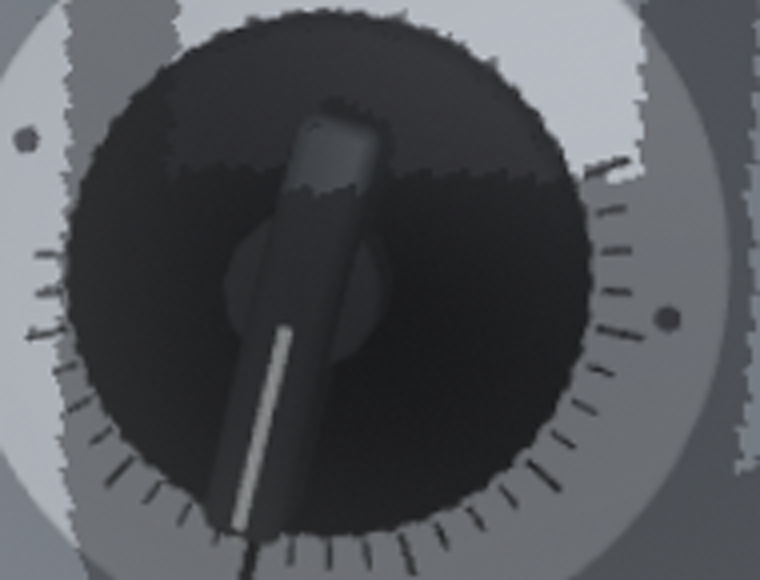

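```bash
python3 - <<'E'
import cv2
im=cv2.imread("pics/w10.png")
cv2.imwrite("pics/w10d.png",cv2.resize(im[150:240,220:310],None,fx=7,fy=6.5,interpolation=cv2.INTER_CUBIC))
E
```

```text
(no output)
```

View pics/w10d.png

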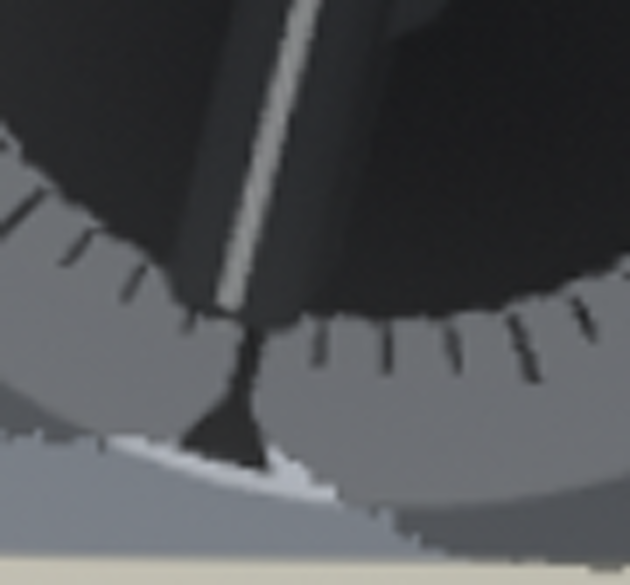

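```bash
python3 - <<'E'
from meas import *
f=lambda x,y:(193+x/4,65+y/4)
d=meas(np.load("s10.npy"),f,[],[(67,270),(592,270),(330,10),(330,535),(120,110),(525,95),(120,440),(540,430)],
 [("dart1",(245,578),.088),("dart0",(252,547),.088),("i0",(239,527),.117),("i1",(286,328),.117)])
v=d["i0"]-d["i1"];print(np.degrees(np.arctan2(v[1],v[0])),np.linalg.norm(v))
E
```

```text
ctr [ 571.6 -159.5] r 44.0
dart1 [ 617.8 -190.9] r 55.8 az -34.24
dart0 [ 612.7 -187.6] r 49.8 az -34.38
i0 [ 601.8 -179.5] r 36.2 az -33.47
i1 [ 575.6 -162.4] r 4.9 az -35.65
dart1 [ 617.8 -190.9] r 54.8 az -34.35
dart0 [ 612.7 -187.6] r 48.7 az -34.5
i0 [ 601.8 -179.5] r 35.2 az -33.61
i1 [ 575.6 -162.4] r 3.9 az -37.48
-33.12679623246087 0.03131897265288188
```

>>> {"method": "drive_tool", "body": {"offset": [[-40, 0, -10], [-50, 33, -45], [-50, 66, -80], [-50, 100, -115], [-50, 125, -150]], "twist": [[0, 0, 0], [0, 0, 0], [0, 0, 0], [0, 0, 0], [0, 0, 0]]}}

```text
time_s: 10.3
eef_pos: [0.5358, 0.0154, 0.2041]
orientation: [[-0.006, 0.295, 0.956], [-0.007, 0.956, -0.295], [-1.0, -0.009, -0.003]]
wrist_force: [0.9, -0.3, -0.6]
width: -0.0
```

```bash
python3 - <<'E'
from plan import *
rows([np.array([.5225,.0250,z]) for z in (.15,.11,.1,.095,.09)])
im=ctrl.grab_frame("side")[:,:,::-1]
cv2.imwrite("pics/s11.png",cv2.resize(im[175:275,285:395],None,fx=7,fy=6,interpolation=cv2.INTER_CUBIC)) 
E
```

```text
t 10.3 tcp mm [535.8  15.4 204.1] local -60.3 96.0 F [ 0.9 -0.3 -0.6]
twist [-0. -0.  0.]
[54.1, 5.7, -15.4]
[94.1, 6.0, -15.2]
[104.1, 6.1, -15.2]
[109.1, 6.2, -15.2]
[114.1, 6.2, -15.2]
```

View pics/s11.png

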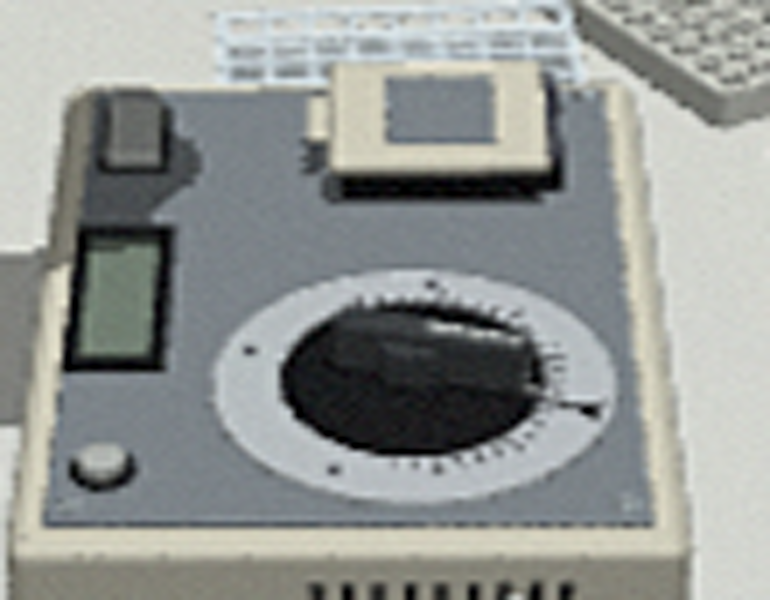

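```bash
python3 - <<'E'
from plan import *
g=lambda X:(proj("side",X)-[285,175])*[7,6]
for th in(0,.06,.12):
    for y in(.0555,.1315): print(th,y,[g(L(H-s*np.cos(th),y,.106+s*np.sin(th))) for s in(.08,.0)])
print([g(L(x,y,.085)) for x,y in((-.105,-.145),(.105,-.145),(.105,.145),(-.105,.145))])
E
```

```text
0 0.0555 [array([327.7, 159.6]), array([549.7, 158. ])]
0 0.1315 [array([328.8,  55.7]), array([540.2,  53.9])]
0.06 0.0555 [array([327.9, 150.6]), array([549.7, 158. ])]
0.06 0.1315 [array([329. ,  46.8]), array([540.2,  53.9])]
0.12 0.0555 [array([328.9, 141.4]), array([549.7, 158. ])]
0.12 0.1315 [array([330. ,  37.9]), array([540.2,  53.9])]
[array([  4.8, 533.7]), array([666.5, 530.8]), array([610.1,  74.3]), array([66.2, 78.7])]
```

>>> {"method": "drive_tool", "body": {"offset": [[30, 3, -8], [60, 6, -15], [80, 6, -15], [98, 6, -15], [100, 6, -15]], "twist": [[0, 0, 0], [0, 0, 0], [0, 0, 0], [0, 0, 0], [0, 0, 0]]}}

```text
time_s: 10.85
eef_pos: [0.5154, 0.0303, 0.1016]
orientation: [[-0.016, 0.291, 0.957], [-0.003, 0.957, -0.291], [-1.0, -0.007, -0.015]]
wrist_force: [-0.5, -0.6, 0.4]
width: -0.0002
```

```bash
python3 - <<'E'
from plan import *
rows([np.array([.5225,.0250,z]) for z in (.095,.09,.089)])
im=ctrl.grab_frame("side")[:,:,::-1]
cv2.imwrite("pics/s12.png",cv2.resize(im[155:255,265:375],None,fx=7,fy=6,interpolation=cv2.INTER_CUBIC)) 
E
```

```text
t 10.85 tcp mm [515.4  30.3 101.6] local -84.2 104.3 F [-0.5 -0.6  0.4]
twist [-0. -0.  0.]
[6.5, -2.9, 8.5]
[11.5, -2.9, 8.5]
[12.5, -2.9, 8.6]
```

View pics/s12.png

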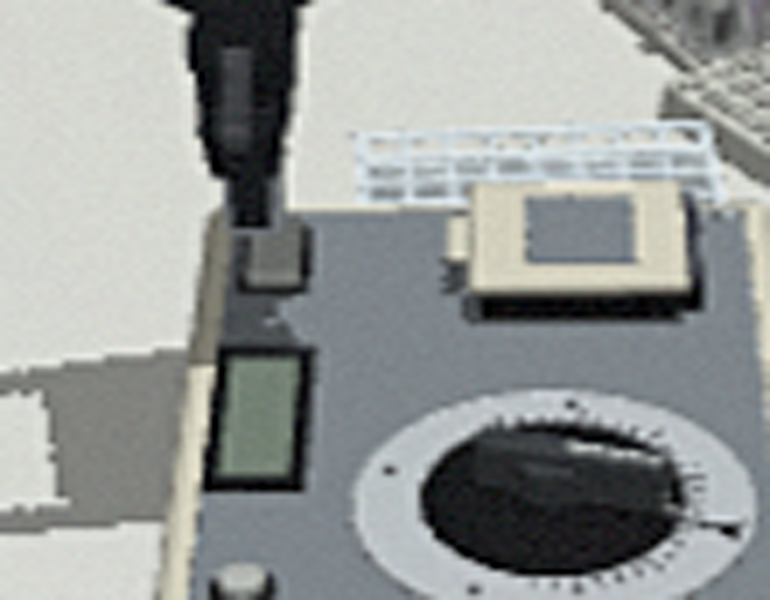

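>>> {"method": "drive_tool", "body": {"offset": [[0, -2, 5], [0, -3, 9], [0, -3, 9], [1, -3, 9], [1, -3, 9]], "twist": [[0, 0, 0], [0, 0.015, 0], [0, 0.015, 0], [0, 0.015, 0], [0, 0.015, 0]]}}

```text
time_s: 11.4
eef_pos: [0.5241, 0.0246, 0.1016]
orientation: [[-0.029, 0.291, 0.956], [0.002, 0.957, -0.291], [-1.0, -0.007, -0.028]]
wrist_force: [-0.1, -0.7, -0.1]
width: -0.0001
```

```bash
python3 - <<'E'
from plan import *
rows([np.array([.5225,.0250,z]) for z in (.095,.09,.089)])
E
```

```text
t 11.4 tcp mm [524.1  24.6 101.6] local -74.2 101.4 F [-0.1 -0.7 -0.1]
twist [-0. -0.  0.]
[6.6, -0.1, -1.5]
[11.6, -0.0, -1.3]
[12.6, -0.0, -1.3]
```

>>> {"method": "drive_tool", "body": {"offset": [[2, 0, -1], [5, 0, -1], [8, 0, -1], [10, 0, -1], [12, 0, -1]], "twist": [[0, -0.014, 0], [0, -0.028, 0], [0, -0.028, 0], [0, -0.028, 0], [0, -0.028, 0]]}}

```text
time_s: 11.9
eef_pos: [0.5223, 0.0252, 0.0898]
orientation: [[-0.003, 0.291, 0.957], [-0.006, 0.957, -0.291], [-1.0, -0.007, -0.001]]
wrist_force: [-6.1, 1.1, 16.4]
width: -0.0002
```

>>> {"method": "drive_tool", "body": {"offset": [[0, 0, 0], [-10, 0, 0], [-30, 0, 0], [-70, 0, 0], [-110, 0, 0]], "twist": [[0, 0, 0], [0, 0, 0], [0, 0, 0], [0, 0, 0], [0, 0, 0]]}}

```text
time_s: 12.4
eef_pos: [0.5219, 0.0259, 0.2004]
orientation: [[-0.005, 0.291, 0.957], [-0.006, 0.957, -0.291], [-1.0, -0.007, -0.003]]
wrist_force: [0.8, -0.2, 0.1]
width: -0.0001
```

>>> {"method": "drive_tool", "body": {"offset": [[-40, 0, -20], [-80, 0, -40], [-100, 10, -60], [-100, 20, -60], [-100, 20, -60]], "twist": [[0, 0, 0], [0, 0, 0], [0, 0, 0], [0, 0, 0], [0, 0, 0]]}}

```text
time_s: 12.9
eef_pos: [0.4713, 0.0639, 0.3008]
orientation: [[-0.003, 0.29, 0.957], [-0.006, 0.957, -0.29], [-1.0, -0.007, -0.001]]
wrist_force: [-0.6, -0.5, -0.9]
width: -0.0001
```

```bash
python3 - <<'E'
from plan import *
s=ctrl.get_state();np.save("s13.npy",np.c_[s["eef_pos"],s["orientation"]])
rows([])
for n in("side","top","wrist"):
  im=ctrl.grab_frame(n)[:,:,::-1];cv2.imwrite(f"pics/{n}13.png",im)
  c=im[165:275,275:395] if n=="side" else im[125:280,290:490] if n=="top" else im
  cv2.imwrite(f"pics/{n}13c.png",cv2.resize(c,None,fx=(6 if n=="side" else 4 if n=="top" else 1),fy=(5 if n=="side" else 3.8 if n=="top" else 1),interpolation=cv2.INTER_CUBIC)) 
E
```

```text
t 12.9 tcp mm [471.3  63.9 300.8] local -136.2 123.6 F [-0.6 -0.5 -0.9]
twist [ 0. -0.  0.]
```

View pics/top13c.png

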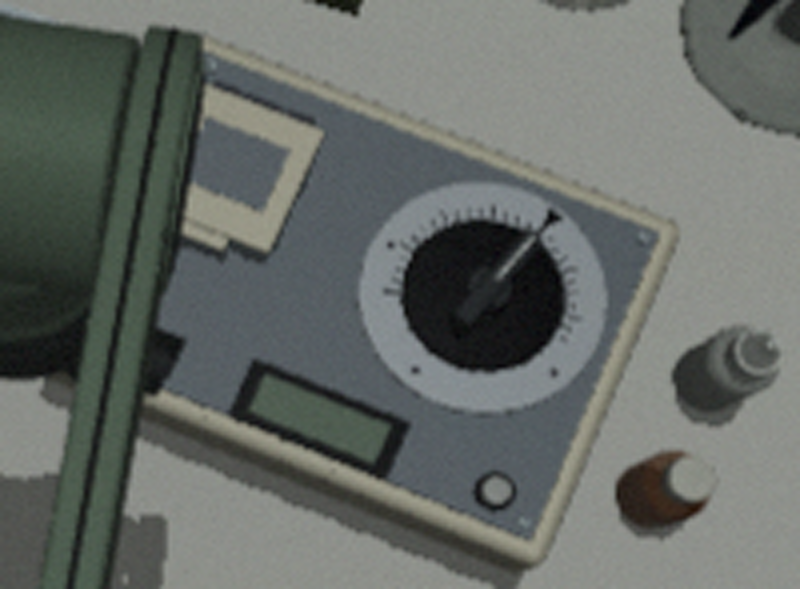

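View pics/side13c.png

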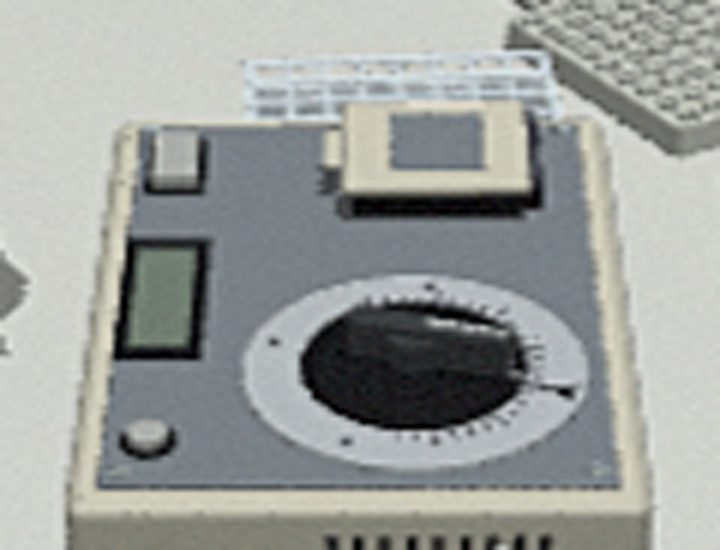

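View pics/wrist13c.png

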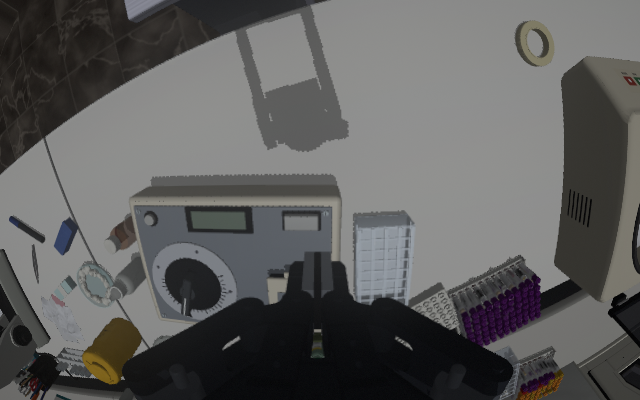

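```bash
python3 -c "
from cell import ctrl
print(ctrl.hand_in())"
```

```text
the job is handed in; nothing more can be done
None
```

I shut the lid, turned the dial to the dart line, pressed the wide key to its stop and released it, then took the hand away and handed the job in. That took about 13 s of the 64 s allowed; the hand-in gives no verdict.

- **Lid:** I pushed it down along its arc with the closed fingertips. It stopped at z = 0.106 m, the given shut height, under about 10 N. The side view afterwards showed it flat.
- **Dial:** I turned it about 108° clockwise by pushing on the bar. A close wrist picture put the index about 1° (0.8 mm at the rim) short of the dart line. Less certain readings from other pictures put it up to about 4° short: the two using the faint index mark on the skirt gave about 2° and 4°, and the others 1° or less. I trusted the close picture and left the dial there. The final top view showed the index pointing at the dart.
- **Key:** The fingertips bottomed out at z = 0.0898 m with 16 N, so about the full 5 mm of travel. The last side view shows it back up.
- **Force readings:** The wrist force was at most a few newtons in the readings taken while turning the dial. It stayed below 17 N in every reading I took.
- **Left alone:** I never went near the power key, the bottles or the tube rack, and in the last pictures none of them had visibly moved. The dart stood at the same angle within about 1° between the first and the close wrist pictures, so the scale ring was not turned.
- **Disagreement:** The side camera read positions about 3 to 7 mm to the right of the top and wrist cameras, which agreed with each other. I relied on the top and wrist cameras.

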